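# Lay up and clamp a row of splashback tiles

### The arm

A 6-joint arm with a two-finger parallel gripper is mounted at the origin on the work surface. World frame = base frame: x ahead of the robot, y to its left, z up, the work surface at z = 0. Lengths are in m, angles in rad, forces in N, time in s.
With the tool pointing down it reaches from about 0.275 to 0.825 m from the base axis. Payload 4.9 kg.
Tool frame: the origin (TCP) lies midway between the tips of the shut fingers; the grasp point (between the pads) lies 19 mm behind it (bot.grip_depth is the distance from the TCP to the grasp point, in m); z points along the fingers, y is the line along which they close (so a half turn about z gives the same grasp; the last joint's range is limited). The gripper opens to 85 mm and grips with 20 to 120 N. Pads are 22 mm wide; open, the fingers measure 114 mm over their backs; the gripper's body (76 mm by 85 mm) begins 54 mm behind the grasp point. The pads swing forward as they close: fully open they stand 13 mm farther back than shut.
Start: joints at [-1.261, 0.326, -0.193, 1.052, 0, 1.437], TCP at [0.236, -0.497, 0.231] pointing down, gripper open.
Joint ranges: [-2.65, 2.65], [-0.97, 1.79], [-1.3, 1.35], [-1.93, 2.1], [-1.47, 1.37], [-3.14, 3.14]. Speed limits (rad/s): [2.57, 2.57, 3.14, 3.14, 3.14, 3.14].

### API

Orientations are given as a unit quaternion [w, x, y, z].
In Python, from cell import bot gives the robot as it stands. Calls block until the motion is done:
- bot.move_pose(position, orientation): joint-space move of the TCP to a pose.
- bot.move_linear(position, speed=0.15, rotation=None, until_force=None): straight line of the TCP; rotation=None keeps the orientation; speed is the mean speed in m/s. With until_force (N) it stops when the force on the tool has changed by that much, and returns True; else False.
- bot.goto_joints(angles): joint-space move.
- bot.set_gripper(opening, grasp_force=None): opening from 0.0 (shut) to 1.0 (fully open); grasp_force is the grip in N (None keeps the last); returns when the fingers have stopped.
- bot.wait(seconds).
- bot.solve_ik(position, orientation): joint angles nearest the present ones, or None.
- bot.camera(name): name is "scene" or "top"; returns the picture (384x512x3 uint8, red, green, blue); there is no depth.
- bot.calibration(name): a dict with "mtx" (3x3 intrinsics, pixels), "extrinsics" (4x4, takes a point from world to camera coordinates). Camera axes: x right, y down, z forward; pixel columns grow to the right and rows downward; lengths in m; the calibration is good to about 2 mm. A picture is of the moment at which its call begins. calibration takes no time and is no camera call.
A pose or a line that the arm cannot do raises bot.PlanningError and nothing moves.
- bot.close_job(): hands the job in; it is judged then, once.
Trained networks look in the newest picture that a camera, given by its name, has taken for a name from the list of things; names that differ only in an ending like _2 or _b are one class to them, and where a whole thing is asked for, a point or a joint stands for the part that bears it (a point fixed in the world has none). Each returns a list of dicts, best first, with "confidence" (0 to 1); they miss things now and then, are a little off and sometimes report something else, mostly with a low value. They report only what shows in the picture. A call takes as long as a camera call. They do not tell look-alikes from the thing itself.
- bot.search_frame(camera, thing): "bbox" ([left, top, width, height] in pixels, round what is visible of it).
Readings, each from a call of its own:
- bot.read_clock(): time.
- bot.read_joint_positions(): joint angles.
- bot.read_joint_vel(): joint speeds.
- bot.read_joint_efforts(): joint torques, N m.
- bot.read_position(): TCP position.
- bot.read_tool_rot(): TCP orientation.
- bot.read_ft_force(): force on the tool from outside, world axes, zero at the start.
- bot.read_moment(): the same for the moment, N m.
- bot.read_gripper_width(): opening from 0.0 (shut) to 1.0 (fully open).
- bot.read_finger_force(): force on a finger pad.
Only numpy, scipy, OpenCV 4.12 (cv2) and the standard library are available. Lean on these libraries where they do the work, as an engineer would, in place of code of your own. Each camera call takes 0.05 s, during which the arm holds its last target. There are 200 camera calls.

### The job

Swing the clamp lever up into its open notch, then lay all the loose tiles on the clamp board, flat and lengthwise, in one straight row with the fixed end tile, each pushed flush against the one before so that no gap is left. With the row closed up, swing the lever down into its lock notch so that the bar lies over the tiles, then knock the lock pin beside the lever fully down with the hand tamper, not with the fingers, and stand the tamper upright again on its cork mat. Leave the spice jar and the mug standing where they are.

Things in the scene. Friction and masses are not known exactly. Their poses are not given: they have to be found in the camera images.
- board: Fixed plywood clamp board, bed 5 mm thick, spanning x -35 to 155, y -180 to 295 mm of its frame. Origin: underside, on the row's centre line; z up, y along the row towards the lever, x across, away from the robot. A short white end tile (50 in x, 30 in y, top at z 17) is fixed at x = 0, y 135 to 165; the row starts at its y = 135 face and grows towards -y, with room for four tiles.
- end_face (a point): Bottom middle of the fixed end tile's butting face, at (0, 135, 5) mm in the board's frame; the first tile goes against it from the -y side. Axes as the board's.
- clamp (a joint): Angle (rad) of lever and hold-down bar, one piece hinged along the board's +y. 0 = lock notch: bar level, 1 mm above the tiles, over x 13 to 27 mm, y -165 to 165. 1.40 = open notch: bar raised, its near side at x = 80. Grows as it swings up, away from the robot. Travel -0.12 to 1.6; no click or stop at the notches; friction (5 to 7 N at the knob) holds it where left.
- clamp_knob (a point): Centre of the black lever knob: 28 mm wide along the board's y, 22 across, 30 along the lever, 110 mm from the hinge axis. At board (2, 215, 49) mm at lock, (110, 215, 140) at open. Pinched along y from above, it pivots between the fingers.
- clamp_hinge (a point): Point on the hinge axis beside the lever, at (110, 215, 30) mm in the board's frame, axes as the board's. A steel quadrant here shows each notch as a gap with a dark mark: the lever stands 10 degrees above level, towards the robot, in the lock notch; upright in the open notch.
- pin (a joint): How far (m) the stiff steel lock pin is down in its grey block: 0 up (as found), 0.012 fully down. It slides straight down, takes about 10 N, and stays where it is left.
- pin_top (a point): Middle of the pin's flat round head (20 mm across), at (50, 268, 62) mm in the board's frame when up, 50 mm when down. Its block is 34 mm square, top at z = 40 mm.
- tamper: Hand tamper standing upright: black rubber head 52 mm across and 35 mm high, round wooden handle 24 mm across above it up to 125 mm, 0.35 kg, most of it in the head. Origin at the middle of its flat underside, z up along the handle. Grip the handle from above and strike with the underside.
- mat: Round cork mat, 80 mm across, 4 mm thick, fixed; the tamper's place. Origin at the middle of its underside.
- tile1: Loose white glazed tile with a blue pattern, 50 (x) x 75 (y) x 12 (z) mm, about 105 g, lying flat on the worktop pattern up. Origin at the middle of its underside, z up. Three or four of tile1 to tile4 are present and all are alike; a half turn makes no difference.
- tile2: Loose white glazed tile with a blue pattern, 50 (x) x 75 (y) x 12 (z) mm, about 105 g, lying flat on the worktop pattern up. Origin at the middle of its underside, z up. Three or four of tile1 to tile4 are present and all are alike; a half turn makes no difference.
- tile3: Loose white glazed tile with a blue pattern, 50 (x) x 75 (y) x 12 (z) mm, about 105 g, lying flat on the worktop pattern up. Origin at the middle of its underside, z up. Three or four of tile1 to tile4 are present and all are alike; a half turn makes no difference.
- tile4: Loose white glazed tile with a blue pattern, 50 (x) x 75 (y) x 12 (z) mm, about 105 g, lying flat on the worktop pattern up. Origin at the middle of its underside, z up. Three or four of tile1 to tile4 are present and all are alike; a half turn makes no difference.
- spice_jar: Bystander: small amber jar, 46 across, 55 high, standing among the tiles. Origin at the middle of its underside. To be left alone.
- mug: Bystander: white mug, 76 across, 90 high. Origin at the middle of its underside. To be left alone.
Things that resemble listed ones, but are neither listed nor needed, are in the scene too. Leave any purple or yellow look-alike of the tile3 alone.

How it is judged:
On the way, in this order (a step that is already met when the one before it is completed fails the run):
1. the lever stands in the open notch (value of joint clamp between 1.3 and 1.5 rad), for 0.2 s.
2. with the clamp still open, every loose tile lies in the row, closed up to the end tile (all of step 1 and x of tile1 in the frame of board between -0.006 and 0.006 m and z of tile1 in the frame of board between 0.002 and 0.008 m and angle between each of tile1, tile2, tile3, tile4's own z axis and vertical below 0.06 rad and angle between the y axis of each of tile1, tile2, tile3, tile4 and the y axis of board, either way round below 0.06 rad and (y of tile1 in the frame of board between 0.0945 and 0.1005 m or (y of tile1 in the frame of board below 0.06 m and y of tile2 in the frame of board above 0.06 m and horizontal distance between tile1 and tile2 below 0.078 m) or (y of tile1 in the frame of board below 0.06 m and y of tile3 in the frame of board above 0.06 m and horizontal distance between tile1 and tile3 below 0.078 m) or (y of tile1 in the frame of board below 0.06 m and y of tile4 in the frame of board above 0.06 m and horizontal distance between tile1 and tile4 below 0.078 m) or (y of tile1 in the frame of board below -0.015 m and y of tile2 in the frame of board above -0.015 m and horizontal distance between tile1 and tile2 below 0.078 m) or (y of tile1 in the frame of board below -0.015 m and y of tile3 in the frame of board above -0.015 m and horizontal distance between tile1 and tile3 below 0.078 m) or (y of tile1 in the frame of board below -0.015 m and y of tile4 in the frame of board above -0.015 m and horizontal distance between tile1 and tile4 below 0.078 m) or (y of tile1 in the frame of board below -0.09 m and y of tile2 in the frame of board above -0.09 m and horizontal distance between tile1 and tile2 below 0.078 m) or (y of tile1 in the frame of board below -0.09 m and y of tile3 in the frame of board above -0.09 m and horizontal distance between tile1 and tile3 below 0.078 m) or (y of tile1 in the frame of board below -0.09 m and y of tile4 in the frame of board above -0.09 m and horizontal distance between tile1 and tile4 below 0.078 m)) and x of tile2 in the frame of board between -0.006 and 0.006 m and z of tile2 in the frame of board between 0.002 and 0.008 m and (y of tile2 in the frame of board between 0.0945 and 0.1005 m or (y of tile2 in the frame of board below 0.06 m and y of tile1 in the frame of board above 0.06 m and horizontal distance between tile2 and tile1 below 0.078 m) or (y of tile2 in the frame of board below 0.06 m and y of tile3 in the frame of board above 0.06 m and horizontal distance between tile2 and tile3 below 0.078 m) or (y of tile2 in the frame of board below 0.06 m and y of tile4 in the frame of board above 0.06 m and horizontal distance between tile2 and tile4 below 0.078 m) or (y of tile2 in the frame of board below -0.015 m and y of tile1 in the frame of board above -0.015 m and horizontal distance between tile2 and tile1 below 0.078 m) or (y of tile2 in the frame of board below -0.015 m and y of tile3 in the frame of board above -0.015 m and horizontal distance between tile2 and tile3 below 0.078 m) or (y of tile2 in the frame of board below -0.015 m and y of tile4 in the frame of board above -0.015 m and horizontal distance between tile2 and tile4 below 0.078 m) or (y of tile2 in the frame of board below -0.09 m and y of tile1 in the frame of board above -0.09 m and horizontal distance between tile2 and tile1 below 0.078 m) or (y of tile2 in the frame of board below -0.09 m and y of tile3 in the frame of board above -0.09 m and horizontal distance between tile2 and tile3 below 0.078 m) or (y of tile2 in the frame of board below -0.09 m and y of tile4 in the frame of board above -0.09 m and horizontal distance between tile2 and tile4 below 0.078 m)) and x of tile3 in the frame of board between -0.006 and 0.006 m and z of tile3 in the frame of board between 0.002 and 0.008 m and (y of tile3 in the frame of board between 0.0945 and 0.1005 m or (y of tile3 in the frame of board below 0.06 m and y of tile1 in the frame of board above 0.06 m and horizontal distance between tile3 and tile1 below 0.078 m) or (y of tile3 in the frame of board below 0.06 m and y of tile2 in the frame of board above 0.06 m and horizontal distance between tile3 and tile2 below 0.078 m) or (y of tile3 in the frame of board below 0.06 m and y of tile4 in the frame of board above 0.06 m and horizontal distance between tile3 and tile4 below 0.078 m) or (y of tile3 in the frame of board below -0.015 m and y of tile1 in the frame of board above -0.015 m and horizontal distance between tile3 and tile1 below 0.078 m) or (y of tile3 in the frame of board below -0.015 m and y of tile2 in the frame of board above -0.015 m and horizontal distance between tile3 and tile2 below 0.078 m) or (y of tile3 in the frame of board below -0.015 m and y of tile4 in the frame of board above -0.015 m and horizontal distance between tile3 and tile4 below 0.078 m) or (y of tile3 in the frame of board below -0.09 m and y of tile1 in the frame of board above -0.09 m and horizontal distance between tile3 and tile1 below 0.078 m) or (y of tile3 in the frame of board below -0.09 m and y of tile2 in the frame of board above -0.09 m and horizontal distance between tile3 and tile2 below 0.078 m) or (y of tile3 in the frame of board below -0.09 m and y of tile4 in the frame of board above -0.09 m and horizontal distance between tile3 and tile4 below 0.078 m)) and x of tile4 in the frame of board between -0.006 and 0.006 m and z of tile4 in the frame of board between 0.002 and 0.008 m and (y of tile4 in the frame of board between 0.0945 and 0.1005 m or (y of tile4 in the frame of board below 0.06 m and y of tile1 in the frame of board above 0.06 m and horizontal distance between tile4 and tile1 below 0.078 m) or (y of tile4 in the frame of board below 0.06 m and y of tile2 in the frame of board above 0.06 m and horizontal distance between tile4 and tile2 below 0.078 m) or (y of tile4 in the frame of board below 0.06 m and y of tile3 in the frame of board above 0.06 m and horizontal distance between tile4 and tile3 below 0.078 m) or (y of tile4 in the frame of board below -0.015 m and y of tile1 in the frame of board above -0.015 m and horizontal distance between tile4 and tile1 below 0.078 m) or (y of tile4 in the frame of board below -0.015 m and y of tile2 in the frame of board above -0.015 m and horizontal distance between tile4 and tile2 below 0.078 m) or (y of tile4 in the frame of board below -0.015 m and y of tile3 in the frame of board above -0.015 m and horizontal distance between tile4 and tile3 below 0.078 m) or (y of tile4 in the frame of board below -0.09 m and y of tile1 in the frame of board above -0.09 m and horizontal distance between tile4 and tile1 below 0.078 m) or (y of tile4 in the frame of board below -0.09 m and y of tile2 in the frame of board above -0.09 m and horizontal distance between tile4 and tile2 below 0.078 m) or (y of tile4 in the frame of board below -0.09 m and y of tile3 in the frame of board above -0.09 m and horizontal distance between tile4 and tile3 below 0.078 m))), for 0.2 s.
3. the lever stands in the lock notch over the closed row (value of joint clamp between -0.08 and 0.08 rad and x of tile1 in the frame of board between -0.006 and 0.006 m and z of tile1 in the frame of board between 0.002 and 0.008 m and angle between each of tile1, tile2, tile3, tile4's own z axis and vertical below 0.06 rad and angle between the y axis of each of tile1, tile2, tile3, tile4 and the y axis of board, either way round below 0.06 rad and (y of tile1 in the frame of board between 0.0945 and 0.1005 m or (y of tile1 in the frame of board below 0.06 m and y of tile2 in the frame of board above 0.06 m and horizontal distance between tile1 and tile2 below 0.078 m) or (y of tile1 in the frame of board below 0.06 m and y of tile3 in the frame of board above 0.06 m and horizontal distance between tile1 and tile3 below 0.078 m) or (y of tile1 in the frame of board below 0.06 m and y of tile4 in the frame of board above 0.06 m and horizontal distance between tile1 and tile4 below 0.078 m) or (y of tile1 in the frame of board below -0.015 m and y of tile2 in the frame of board above -0.015 m and horizontal distance between tile1 and tile2 below 0.078 m) or (y of tile1 in the frame of board below -0.015 m and y of tile3 in the frame of board above -0.015 m and horizontal distance between tile1 and tile3 below 0.078 m) or (y of tile1 in the frame of board below -0.015 m and y of tile4 in the frame of board above -0.015 m and horizontal distance between tile1 and tile4 below 0.078 m) or (y of tile1 in the frame of board below -0.09 m and y of tile2 in the frame of board above -0.09 m and horizontal distance between tile1 and tile2 below 0.078 m) or (y of tile1 in the frame of board below -0.09 m and y of tile3 in the frame of board above -0.09 m and horizontal distance between tile1 and tile3 below 0.078 m) or (y of tile1 in the frame of board below -0.09 m and y of tile4 in the frame of board above -0.09 m and horizontal distance between tile1 and tile4 below 0.078 m)) and x of tile2 in the frame of board between -0.006 and 0.006 m and z of tile2 in the frame of board between 0.002 and 0.008 m and (y of tile2 in the frame of board between 0.0945 and 0.1005 m or (y of tile2 in the frame of board below 0.06 m and y of tile1 in the frame of board above 0.06 m and horizontal distance between tile2 and tile1 below 0.078 m) or (y of tile2 in the frame of board below 0.06 m and y of tile3 in the frame of board above 0.06 m and horizontal distance between tile2 and tile3 below 0.078 m) or (y of tile2 in the frame of board below 0.06 m and y of tile4 in the frame of board above 0.06 m and horizontal distance between tile2 and tile4 below 0.078 m) or (y of tile2 in the frame of board below -0.015 m and y of tile1 in the frame of board above -0.015 m and horizontal distance between tile2 and tile1 below 0.078 m) or (y of tile2 in the frame of board below -0.015 m and y of tile3 in the frame of board above -0.015 m and horizontal distance between tile2 and tile3 below 0.078 m) or (y of tile2 in the frame of board below -0.015 m and y of tile4 in the frame of board above -0.015 m and horizontal distance between tile2 and tile4 below 0.078 m) or (y of tile2 in the frame of board below -0.09 m and y of tile1 in the frame of board above -0.09 m and horizontal distance between tile2 and tile1 below 0.078 m) or (y of tile2 in the frame of board below -0.09 m and y of tile3 in the frame of board above -0.09 m and horizontal distance between tile2 and tile3 below 0.078 m) or (y of tile2 in the frame of board below -0.09 m and y of tile4 in the frame of board above -0.09 m and horizontal distance between tile2 and tile4 below 0.078 m)) and x of tile3 in the frame of board between -0.006 and 0.006 m and z of tile3 in the frame of board between 0.002 and 0.008 m and (y of tile3 in the frame of board between 0.0945 and 0.1005 m or (y of tile3 in the frame of board below 0.06 m and y of tile1 in the frame of board above 0.06 m and horizontal distance between tile3 and tile1 below 0.078 m) or (y of tile3 in the frame of board below 0.06 m and y of tile2 in the frame of board above 0.06 m and horizontal distance between tile3 and tile2 below 0.078 m) or (y of tile3 in the frame of board below 0.06 m and y of tile4 in the frame of board above 0.06 m and horizontal distance between tile3 and tile4 below 0.078 m) or (y of tile3 in the frame of board below -0.015 m and y of tile1 in the frame of board above -0.015 m and horizontal distance between tile3 and tile1 below 0.078 m) or (y of tile3 in the frame of board below -0.015 m and y of tile2 in the frame of board above -0.015 m and horizontal distance between tile3 and tile2 below 0.078 m) or (y of tile3 in the frame of board below -0.015 m and y of tile4 in the frame of board above -0.015 m and horizontal distance between tile3 and tile4 below 0.078 m) or (y of tile3 in the frame of board below -0.09 m and y of tile1 in the frame of board above -0.09 m and horizontal distance between tile3 and tile1 below 0.078 m) or (y of tile3 in the frame of board below -0.09 m and y of tile2 in the frame of board above -0.09 m and horizontal distance between tile3 and tile2 below 0.078 m) or (y of tile3 in the frame of board below -0.09 m and y of tile4 in the frame of board above -0.09 m and horizontal distance between tile3 and tile4 below 0.078 m)) and x of tile4 in the frame of board between -0.006 and 0.006 m and z of tile4 in the frame of board between 0.002 and 0.008 m and (y of tile4 in the frame of board between 0.0945 and 0.1005 m or (y of tile4 in the frame of board below 0.06 m and y of tile1 in the frame of board above 0.06 m and horizontal distance between tile4 and tile1 below 0.078 m) or (y of tile4 in the frame of board below 0.06 m and y of tile2 in the frame of board above 0.06 m and horizontal distance between tile4 and tile2 below 0.078 m) or (y of tile4 in the frame of board below 0.06 m and y of tile3 in the frame of board above 0.06 m and horizontal distance between tile4 and tile3 below 0.078 m) or (y of tile4 in the frame of board below -0.015 m and y of tile1 in the frame of board above -0.015 m and horizontal distance between tile4 and tile1 below 0.078 m) or (y of tile4 in the frame of board below -0.015 m and y of tile2 in the frame of board above -0.015 m and horizontal distance between tile4 and tile2 below 0.078 m) or (y of tile4 in the frame of board below -0.015 m and y of tile3 in the frame of board above -0.015 m and horizontal distance between tile4 and tile3 below 0.078 m) or (y of tile4 in the frame of board below -0.09 m and y of tile1 in the frame of board above -0.09 m and horizontal distance between tile4 and tile1 below 0.078 m) or (y of tile4 in the frame of board below -0.09 m and y of tile2 in the frame of board above -0.09 m and horizontal distance between tile4 and tile2 below 0.078 m) or (y of tile4 in the frame of board below -0.09 m and y of tile3 in the frame of board above -0.09 m and horizontal distance between tile4 and tile3 below 0.078 m))), for 0.2 s.
4. the lock pin is down, with the lever in the lock notch (value of joint clamp between -0.08 and 0.08 rad and value of joint pin above 0.009 m), for 0.2 s.
At the end, for the whole second after the job is handed in: Every loose tile flat on the bed, along the row (both within 0.06 rad) and within 6 mm of its centre line; gaps to the end tile and between tiles under 3 mm (centres under 78 mm apart); clamp 0 within 0.08 rad; pin over 9 mm down; tamper upright, within 25 mm of the mat's middle; all at rest (all of step 4 and x of tile1 in the frame of board between -0.006 and 0.006 m and z of tile1 in the frame of board between 0.002 and 0.008 m and angle between each of tile1, tile2, tile3, tile4's own z axis and vertical below 0.06 rad and angle between the y axis of each of tile1, tile2, tile3, tile4 and the y axis of board, either way round below 0.06 rad and (y of tile1 in the frame of board between 0.0945 and 0.1005 m or (y of tile1 in the frame of board below 0.06 m and y of tile2 in the frame of board above 0.06 m and horizontal distance between tile1 and tile2 below 0.078 m) or (y of tile1 in the frame of board below 0.06 m and y of tile3 in the frame of board above 0.06 m and horizontal distance between tile1 and tile3 below 0.078 m) or (y of tile1 in the frame of board below 0.06 m and y of tile4 in the frame of board above 0.06 m and horizontal distance between tile1 and tile4 below 0.078 m) or (y of tile1 in the frame of board below -0.015 m and y of tile2 in the frame of board above -0.015 m and horizontal distance between tile1 and tile2 below 0.078 m) or (y of tile1 in the frame of board below -0.015 m and y of tile3 in the frame of board above -0.015 m and horizontal distance between tile1 and tile3 below 0.078 m) or (y of tile1 in the frame of board below -0.015 m and y of tile4 in the frame of board above -0.015 m and horizontal distance between tile1 and tile4 below 0.078 m) or (y of tile1 in the frame of board below -0.09 m and y of tile2 in the frame of board above -0.09 m and horizontal distance between tile1 and tile2 below 0.078 m) or (y of tile1 in the frame of board below -0.09 m and y of tile3 in the frame of board above -0.09 m and horizontal distance between tile1 and tile3 below 0.078 m) or (y of tile1 in the frame of board below -0.09 m and y of tile4 in the frame of board above -0.09 m and horizontal distance between tile1 and tile4 below 0.078 m)) and x of tile2 in the frame of board between -0.006 and 0.006 m and z of tile2 in the frame of board between 0.002 and 0.008 m and (y of tile2 in the frame of board between 0.0945 and 0.1005 m or (y of tile2 in the frame of board below 0.06 m and y of tile1 in the frame of board above 0.06 m and horizontal distance between tile2 and tile1 below 0.078 m) or (y of tile2 in the frame of board below 0.06 m and y of tile3 in the frame of board above 0.06 m and horizontal distance between tile2 and tile3 below 0.078 m) or (y of tile2 in the frame of board below 0.06 m and y of tile4 in the frame of board above 0.06 m and horizontal distance between tile2 and tile4 below 0.078 m) or (y of tile2 in the frame of board below -0.015 m and y of tile1 in the frame of board above -0.015 m and horizontal distance between tile2 and tile1 below 0.078 m) or (y of tile2 in the frame of board below -0.015 m and y of tile3 in the frame of board above -0.015 m and horizontal distance between tile2 and tile3 below 0.078 m) or (y of tile2 in the frame of board below -0.015 m and y of tile4 in the frame of board above -0.015 m and horizontal distance between tile2 and tile4 below 0.078 m) or (y of tile2 in the frame of board below -0.09 m and y of tile1 in the frame of board above -0.09 m and horizontal distance between tile2 and tile1 below 0.078 m) or (y of tile2 in the frame of board below -0.09 m and y of tile3 in the frame of board above -0.09 m and horizontal distance between tile2 and tile3 below 0.078 m) or (y of tile2 in the frame of board below -0.09 m and y of tile4 in the frame of board above -0.09 m and horizontal distance between tile2 and tile4 below 0.078 m)) and x of tile3 in the frame of board between -0.006 and 0.006 m and z of tile3 in the frame of board between 0.002 and 0.008 m and (y of tile3 in the frame of board between 0.0945 and 0.1005 m or (y of tile3 in the frame of board below 0.06 m and y of tile1 in the frame of board above 0.06 m and horizontal distance between tile3 and tile1 below 0.078 m) or (y of tile3 in the frame of board below 0.06 m and y of tile2 in the frame of board above 0.06 m and horizontal distance between tile3 and tile2 below 0.078 m) or (y of tile3 in the frame of board below 0.06 m and y of tile4 in the frame of board above 0.06 m and horizontal distance between tile3 and tile4 below 0.078 m) or (y of tile3 in the frame of board below -0.015 m and y of tile1 in the frame of board above -0.015 m and horizontal distance between tile3 and tile1 below 0.078 m) or (y of tile3 in the frame of board below -0.015 m and y of tile2 in the frame of board above -0.015 m and horizontal distance between tile3 and tile2 below 0.078 m) or (y of tile3 in the frame of board below -0.015 m and y of tile4 in the frame of board above -0.015 m and horizontal distance between tile3 and tile4 below 0.078 m) or (y of tile3 in the frame of board below -0.09 m and y of tile1 in the frame of board above -0.09 m and horizontal distance between tile3 and tile1 below 0.078 m) or (y of tile3 in the frame of board below -0.09 m and y of tile2 in the frame of board above -0.09 m and horizontal distance between tile3 and tile2 below 0.078 m) or (y of tile3 in the frame of board below -0.09 m and y of tile4 in the frame of board above -0.09 m and horizontal distance between tile3 and tile4 below 0.078 m)) and x of tile4 in the frame of board between -0.006 and 0.006 m and z of tile4 in the frame of board between 0.002 and 0.008 m and (y of tile4 in the frame of board between 0.0945 and 0.1005 m or (y of tile4 in the frame of board below 0.06 m and y of tile1 in the frame of board above 0.06 m and horizontal distance between tile4 and tile1 below 0.078 m) or (y of tile4 in the frame of board below 0.06 m and y of tile2 in the frame of board above 0.06 m and horizontal distance between tile4 and tile2 below 0.078 m) or (y of tile4 in the frame of board below 0.06 m and y of tile3 in the frame of board above 0.06 m and horizontal distance between tile4 and tile3 below 0.078 m) or (y of tile4 in the frame of board below -0.015 m and y of tile1 in the frame of board above -0.015 m and horizontal distance between tile4 and tile1 below 0.078 m) or (y of tile4 in the frame of board below -0.015 m and y of tile2 in the frame of board above -0.015 m and horizontal distance between tile4 and tile2 below 0.078 m) or (y of tile4 in the frame of board below -0.015 m and y of tile3 in the frame of board above -0.015 m and horizontal distance between tile4 and tile3 below 0.078 m) or (y of tile4 in the frame of board below -0.09 m and y of tile1 in the frame of board above -0.09 m and horizontal distance between tile4 and tile1 below 0.078 m) or (y of tile4 in the frame of board below -0.09 m and y of tile2 in the frame of board above -0.09 m and horizontal distance between tile4 and tile2 below 0.078 m) or (y of tile4 in the frame of board below -0.09 m and y of tile3 in the frame of board above -0.09 m and horizontal distance between tile4 and tile3 below 0.078 m)) and angle between tamper's own z axis and vertical below 0.1 rad and horizontal distance between tamper and mat below 0.025 m and height (world z) of tamper below 0.008 m and linear speed of each of tamper, tile1, tile2, tile3, tile4 below 0.02 m/s and velocity of joint clamp between -0.1 and 0.1 rad/s); the robot touches nothing.
It fails at once if the fingers press the lock pin (contact force between the fingers and pin above 2 N).
It fails at once if a bystander is knocked more than 6 cm from its place or tipped over (distance of any of spice_jar, mug from where it was at the start of the episode above 0.06 m or angle between any of spice_jar, mug's own z axis and vertical above 0.6 rad).
Of tile1, tile2, tile3, tile4 only 3 to 4 are there at a start; the rules pass over those that are not, and their reading is None.
At some moment in a run one of tile1, tile2, tile3, tile4 may be knocked a few centimetres aside while the robot is not near it.
Once in a run the grip may slacken for a moment while it holds something.
It also fails if it takes over 210 s, if anything falls off the work surface, if the arm or the gripper's body presses on something with over 40 N, if the wrist force passes 120 N, or if a joint passes its speed limit or range.

## Working session

There is one attempt and no reset: what is moved stays moved. The work goes in short steps, each a Python script; the robot and the scene stay as the last script left them, time stands still between calls to the robot, and variables do not carry over. Pictures are saved under pics/ and viewed, at most 14 in all, crops included, and the job is handed in when it is done.

```bash
ls; mkdir -p pics; python3 - <<'E'
from cell import bot
import cv2,numpy as np
for c in("top","scene"):
    im=bot.camera(c); cv2.imwrite(f"pics/{c}0.png",cv2.resize(im[:,:,::-1],(800,600),interpolation=cv2.INTER_CUBIC)); cv2.imwrite(f"{c}_raw0.png",im[:,:,::-1])
    k=bot.calibration(c); print(c,np.round(k["mtx"],1).tolist(),np.round(k["extrinsics"],4).tolist())
    for t in("board","tile1","tamper","mat","pin_top","clamp_knob","spice_jar","mug"):
        print(t,[(np.round(d["bbox"]).astype(int).tolist(),round(d["confidence"],2)) for d in bot.search_frame(c,t)])
print(bot.read_clock())
E
```

```text
pics
top [[380.0, 0.0, 255.8], [0.0, 380.0, 190.3], [0.0, 0.0, 1.0]] [[0.0274, -0.9994, 0.0195, 0.0371], [-0.9964, -0.0288, -0.0803, 0.5031], [0.0808, -0.0173, -0.9966, 1.2806], [0.0, 0.0, 0.0, 1.0]]
board [([204, 137, 138, 56], 0.87)]
tile1 [([158, 202, 23, 15], 0.89), ([261, 106, 25, 22], 0.88), ([162, 277, 24, 20], 0.79), ([215, 208, 19, 17], 0.77), ([103, 203, 27, 16], 0.65), ([361, 209, 23, 13], 0.62), ([308, 215, 24, 16], 0.59), ([187, 90, 25, 20], 0.55)]
tamper [([153, 151, 18, 15], 0.55), ([270, 214, 14, 14], 0.51)]
mat [([368, 139, 29, 30], 0.67), ([159, 152, 20, 21], 0.52)]
pin_top []
clamp_knob [([308, 215, 24, 16], 0.62)]
spice_jar []
mug [([368, 141, 29, 30], 0.83)]
scene [[447.5, 0.0, 256.5], [0.0, 447.5, 192.9], [0.0, 0.0, 1.0]] [[0.0528, 0.9985, -0.0129, -0.0725], [0.6435, -0.0439, -0.7642, -0.2575], [-0.7636, 0.0321, -0.6448, 1.6739], [0.0, 0.0, 0.0, 1.0]]
board [([149, 200, 188, 72], 0.65)]
tile1 [([342, 184, 25, 19], 0.91), ([277, 183, 27, 14], 0.85), ([221, 279, 41, 26], 0.78), ([400, 179, 25, 16], 0.75), ([319, 141, 22, 13], 0.61), ([173, 186, 25, 17], 0.6), ([112, 200, 23, 10], 0.56), ([150, 200, 187, 74], 0.28)]
tamper [([367, 198, 21, 40], 0.79)]
mat [([356, 224, 31, 24], 0.57)]
pin_top [([173, 188, 25, 14], 0.48), ([339, 186, 29, 18], 0.46)]
clamp_knob [([173, 184, 26, 19], 0.67), ([156, 201, 149, 52], 0.57), ([365, 200, 23, 41], 0.46)]
spice_jar [([227, 173, 13, 28], 0.71)]
mug [([70, 220, 48, 45], 0.71), ([159, 202, 145, 50], 0.28)]
0.9
```

View pics/top0.png

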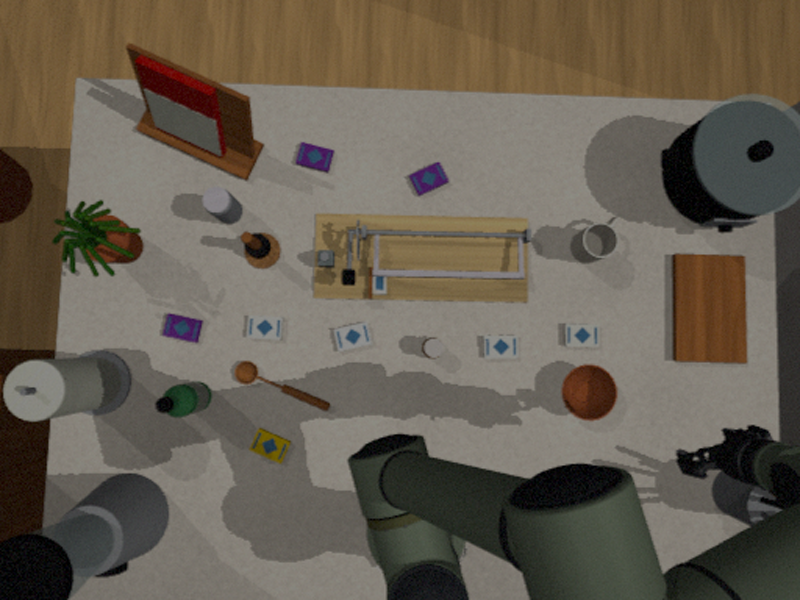

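View pics/scene0.png

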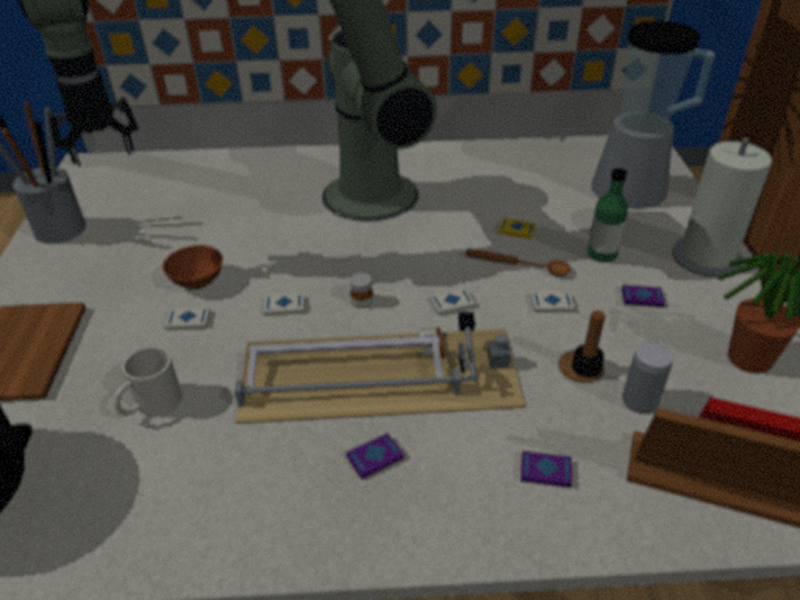

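```bash
cat > h.py <<'E'
from cell import bot
import cv2,numpy as np
from scipy.spatial.transform import Rotation as R
K={c:bot.calibration(c) for c in("top","scene")}
def proj(c,P):
    P=np.atleast_2d(P); e=np.array(K[c]["extrinsics"]); q=P@e[:3,:3].T+e[:3,3]; q=q@np.array(K[c]["mtx"]).T
    return q[:,:2]/q[:,2:]
def unproj(c,uv,z):
    uv=np.atleast_2d(uv).astype(float); e=np.array(K[c]["extrinsics"]); 
    d=np.c_[uv,np.ones(len(uv))]@np.linalg.inv(K[c]["mtx"]).T@e[:3,:3]; o=-e[:3,:3].T@e[:3,3]
    return o+d*((z-o[2])/d[:,2])[:,None]
def avg(c,n=4): return np.mean([bot.camera(c).astype(float) for _ in range(n)],0)[:,:,::-1]
def crop(im,x0,y0,x1,y1,s,f): cv2.imwrite(f,cv2.resize(np.clip(im[y0:y1,x0:x1]*1.3,0,255).astype(np.uint8),None,fx=s,fy=s,interpolation=cv2.INTER_CUBIC))
E
python3 - <<'E'
from h import *
t=avg("top",6);s=avg("scene",6);np.save("t0.npy",t);np.save("s0.npy",s)
a=np.clip(cv2.resize(t[125:240,145:395],None,fx=3.2,fy=3.2,interpolation=cv2.INTER_CUBIC)*1.3,0,255)
b=np.clip(cv2.resize(s[180:275,140:390],None,fx=3.2,fy=2.4,interpolation=cv2.INTER_CUBIC)*1.3,0,255)
crop(np.vstack([a,b])/1.3,0,0,800,600,1,"pics/c1.png")
E
```

```text
(no output)
```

View pics/c1.png

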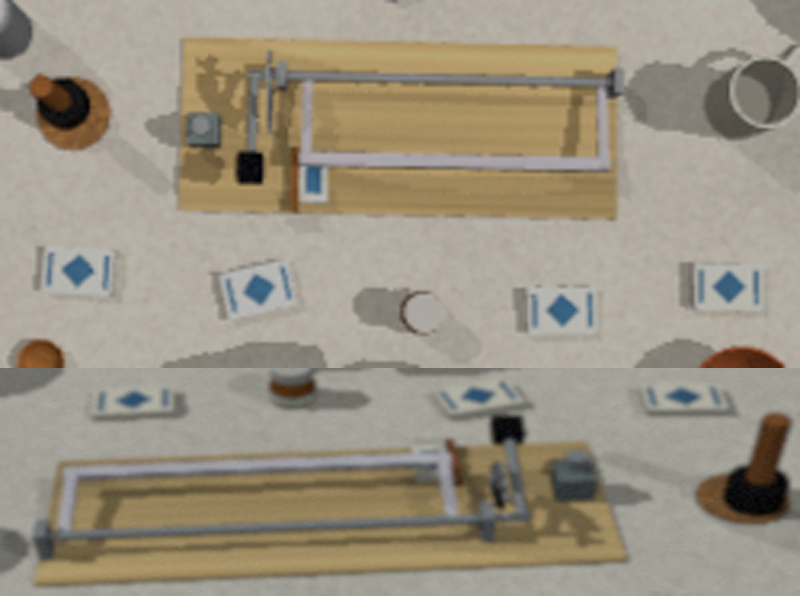

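```bash
cat >> h.py <<'E'
def up(im,box,s=6):
    x0,y0,x1,y1=box
    c=cv2.resize(im[y0:y1,x0:x1].astype(np.float32),None,fx=s,fy=s,interpolation=cv2.INTER_CUBIC); return c
def touv(ij,box,s=6): # (row,col) in upsampled -> uv
    return np.c_[(ij[:,1]+.5)/s-.5+box[0],(ij[:,0]+.5)/s-.5+box[1]]
def rect(P):
    (c,w,a)=cv2.minAreaRect(P[:,:2].astype(np.float32)*1000); b=cv2.boxPoints((c,w,a)); e=[b[1]-b[0],b[2]-b[1]]; l=max(e,key=np.linalg.norm)
    th=np.arctan2(l[1],l[0]); th=(th+np.pi)%np.pi
    return np.array(c)/1000,sorted(w),th   # th: direction of the long side in world, 0..pi
def tile(c,im,uv,z=.012,r=14):
    u,v=np.round(uv).astype(int); box=(u-r,v-r,u+r,v+r); g=up(im,box)
    m=((g[...,0]-g[...,2])>28).astype(np.uint8)
    n,l,st,_=cv2.connectedComponentsWithStats(m); k=np.isin(l,[i for i in range(1,n) if st[i,4]>60])
    P=unproj(c,touv(np.argwhere(k),box),z); q=rect(P); return q[0],P.mean(0)[:2],q[1],q[2],int(k.sum())
E
python3 - <<'E'
from h import *
np.set_printoptions(precision=4,suppress=True)
ims={"top":np.load("t0.npy"),"scene":np.load("s0.npy")}
for c,box in(("top",(190,128,350,200)),("scene",(140,195,350,280))):
    im=ims[c]; g=up(im,box); hsv=cv2.cvtColor(np.clip(g,0,255).astype(np.uint8),cv2.COLOR_BGR2HSV)
    m=((hsv[...,1]>70)&(hsv[...,0]>10)&(hsv[...,0]<30)).astype(np.uint8)
    m=cv2.morphologyEx(m,cv2.MORPH_OPEN,np.ones((7,7)))
    n,l,st,_=cv2.connectedComponentsWithStats(m); k=1+st[1:,4].argmax()
    P=unproj(c,touv(np.argwhere(l==k),box),.005); q=rect(P); print(c,"board",q[0],q[1],q[2]-np.pi/2)
T=[(169,210),(226,215.5),(321,222),(373,215),(243,183)]
for p in T:
    print("top",*tile("top",ims["top"],p))
    w=unproj("top",p,.012); q=proj("scene",w)[0]; print("  sc",q,*tile("scene",ims["scene"],q,r=16))
# look-alike / other measured points: jar, bowl
print("jar",unproj("top",(145+422/3.2,125+313/3.2),.055),"knob top px",unproj("top",(145+250/3.2,125+168/3.2),.08))
print("tamper base scene",unproj("scene",(140+758/3.2,180+(512-368)/2.4),.004), "mat top",unproj("top",(145+73/3.2,125+113/3.2),.004))
print("mug",unproj("top",(145+765/3.2,125+97/3.2),.09))
E
```

```text
top board [0.5948 0.0068] [190.00425720214844, 474.6268005371094] 0.009181976
scene board [0.5963 0.0023] [194.08534240722656, 473.9573059082031] 0.01150012
top [0.4293 0.3461] [0.4296 0.3449] [30.13628387451172, 64.29914855957031] 1.5989953 2150
  sc [354.1892 190.4212] [0.4307 0.3413] [0.4306 0.3414] [19.253204345703125, 20.34410858154297] 0.73250127 919
top [0.4153 0.153 ] [0.4145 0.153 ] [31.60833740234375, 64.11763000488281] 1.8178985 2166
  sc [289.4425 190.4166] [0.4159 0.1486] [0.416  0.1486] [18.421335220336914, 20.81474494934082] 1.0603817 913
top [ 0.4021 -0.1734] [ 0.4015 -0.1749] [31.3700008392334, 62.290061950683594] 1.5979133 2128
  sc [181.6789 192.3307] [ 0.4019 -0.1769] [ 0.4018 -0.177 ] [19.25958824157715, 20.322994232177734] 2.3918173 896
top [ 0.4319 -0.3603] [ 0.4319 -0.3562] [31.57421112060547, 46.2342529296875] 1.5715066 1924
  sc [120.2258 201.2546] [ 0.4319 -0.3567] [ 0.4323 -0.3567] [19.52333641052246, 20.970945358276367] 2.3938837 983
top [0.5345 0.0983] [0.5344 0.0983] [14.94014835357666, 28.309057235717773] 0.029749632 1248
  sc [274.556 216.84 ] [0. 0.] [nan nan] [0.0, 0.0] 0.0 0
jar [[ 0.3931 -0.0207  0.055 ]] knob top px [[0.5358 0.1603 0.08  ]]
tamper base scene [[0.6269 0.3639 0.004 ]] mat top [[0.5987 0.3593 0.004 ]]
mug [[ 0.6236 -0.3652  0.09  ]]h.py:27: RuntimeWarning: Mean of empty slice.
  P=unproj(c,touv(np.argwhere(k),box),z); q=rect(P); return q[0],P.mean(0)[:2],q[1],q[2],int(k.sum())
  ret = um.true_divide(
```

```bash
cat >> h.py <<'E'
O=np.array([.5361,-.0536,0.]); PSI=.0103
Rb=R.from_euler('z',PSI).as_matrix()
def B(x,y,z): return O+Rb@(np.array([x,y,z])/1000)
def inB(P): return (np.asarray(P)-O)@Rb*1000
def down(psi,pos):
    best=None; j0=np.array(bot.read_joint_positions())
    for p in(psi,psi+np.pi):
        y=np.array([np.cos(p),np.sin(p),0]); z=np.array([0,0,-1.]); q=R.from_matrix(np.c_[np.cross(y,z),y,z]).as_quat(scalar_first=True)
        j=bot.solve_ik(list(pos),list(q))
        if j is not None:
            s=abs(np.array(j)[5])+.3*abs(j[5]-j0[5])
            if best is None or s<best[0]: best=(s,list(q))
    return best[1]
def knob(a):  # clamp angle -> knob centre board mm
    t=np.arctan2(19,-108)-a; r=np.hypot(19,108); return np.array([110+r*np.cos(t),215,30+r*np.sin(t)])
E
python3 - <<'E'
from h import *
from scipy.optimize import least_squares
np.set_printoptions(precision=3,suppress=True)
print(knob(0),knob(1.4))
for c,n in(("top","t0"),("scene","s0")):
    im=np.load(n+".npy"); u,v=np.round(proj(c,B(*knob(.15)))[0]).astype(int); box=(u-14,v-14,u+14,v+14); g=up(im,box)
    m=(g.max(2)<38); m2=m.astype(np.uint8); nn,l,st,ce=cv2.connectedComponentsWithStats(m2); k=1+st[1:,4].argmax()
    uv=touv(ce[k:k+1][:,::-1],box)[0]; print(c,uv,st[k])
    for a in(-.1,0,.1,.2,.3,.4): print(a,proj(c,B(*knob(a)))[0])
t=np.load("t0.npy"); print(tile("top",t,(372,215),r=18)); print(tile("scene",np.load("s0.npy"),(117,205),r=18))
print([bot.read_clock(),bot.read_gripper_width()])
for P in(B(*knob(0)),B(*knob(1.4))): print(down(np.pi/2+PSI,P-[0,0,.019]))
E
```

```text
[  2. 215.  49.] [110.367 215.    139.658]
top [222.723 176.93 ] [  61   58   47   57 2453]
-0.1 [223.615 179.288]
0 [223.413 178.531]
0.1 [223.22  177.444]
0.2 [223.037 176.031]
0.3 [222.867 174.3  ]
0.4 [222.712 172.264]
scene [298.051 204.96 ] [  54   56   57   66 3030]
-0.1 [298.308 210.909]
0 [298.56  208.338]
0.1 [298.865 206.046]
0.2 [299.222 204.058]
0.3 [299.628 202.4  ]
0.4 [300.082 201.092]
(array([ 0.432, -0.36 ]), array([ 0.432, -0.356]), [31.57421112060547, 46.2342529296875], np.float32(1.5715066), 1924)
(array([ 0.432, -0.357]), array([ 0.432, -0.357]), [19.52333641052246, 20.970945358276367], np.float32(2.3938837), 983)
[1.5, 0.9966784980252786]
[np.float64(0.0), np.float64(-0.005149977234884313), np.float64(0.9999867387793101), np.float64(0.0)]
[np.float64(0.0), np.float64(-0.005149977234884313), np.float64(0.9999867387793101), np.float64(0.0)]
```

```bash
cat > lever.py <<'E'
from h import *
import sys
a0,a1=map(float,sys.argv[1:3]); g=np.array([0,0,.019])
P=B(*knob(a0)); q=down(np.pi/2+PSI,P-g)
bot.set_gripper(.65,40)
bot.move_pose(list(P+[0,0,.08]),q); bot.move_linear(list(P-g),.12)
bot.set_gripper(0.,60); print("w",bot.read_gripper_width(),"F",bot.read_finger_force())
for a in np.linspace(a0,a1,11)[1:]: bot.move_linear(list(B(*knob(a))-g),.12)
print("ft",bot.read_ft_force(),inB(bot.read_position()))
bot.wait(.3); bot.set_gripper(.65); bot.move_linear(list(B(*knob(a1))+[0,0,.07]),.15)
E
python3 - <<'E'
import sys; sys.argv=["",".14","1.4"]; exec(open("lever.py").read())
bot.move_pose([.30,-.30,.30],down(0,[.3,-.3,.3]))
t=avg("top");s=avg("scene");np.save("t1.npy",t);np.save("s1.npy",s)
for c,im in(("top",t),("scene",s)):
    u,v=np.round(proj(c,B(*knob(1.4)))[0]).astype(int); box=(u-14,v-14,u+14,v+14); g=up(im,box)
    nn,l,st,ce=cv2.connectedComponentsWithStats((g.max(2)<38).astype(np.uint8)); k=1+st[1:,4].argmax()
    print(c,touv(ce[k:k+1][:,::-1],box)[0],[proj(c,B(*knob(a)))[0] for a in(1.3,1.4,1.5)])
a=cv2.resize(t[125:240,145:395],None,fx=3.2,fy=3.2); b=cv2.resize(s[170:275,100:390],(800,232))
crop(np.vstack([a,b]),0,0,800,600,1,"pics/c2.png"); print(bot.read_clock())
E
```

```text
w 0.3150904515045516 F 62.42622256278992
ft [-5.49093998 -6.50864842 -2.75019474] [108.1231875  214.34773034 119.86241619]
top [221.92819192 145.30566454] [array([222.2727436 , 144.41595317]), array([222.34608997, 140.93473564]), array([222.44315171, 137.53328891])]
scene [304.56242255 207.49353315] [array([305.61272124, 207.6591541 ]), array([306.28045333, 210.48810032]), array([306.93171138, 213.6918944 ])]
12.4083
```

View pics/c2.png

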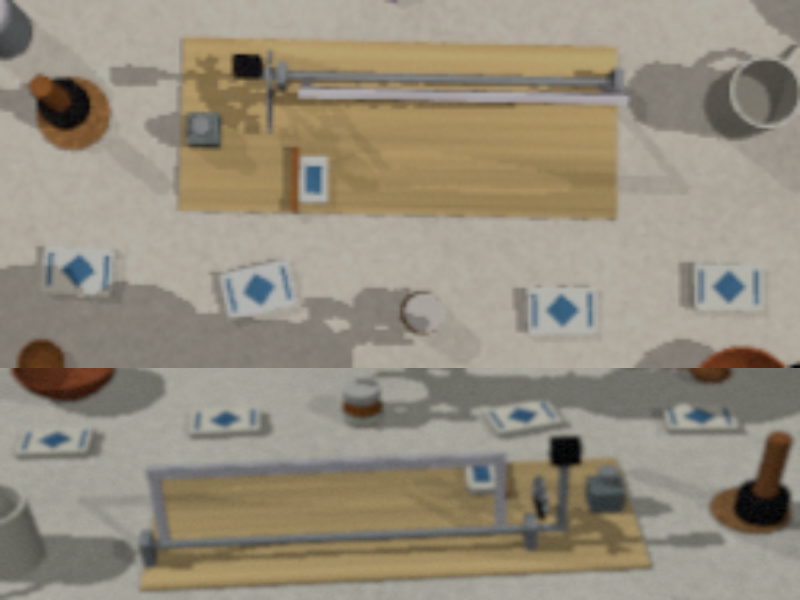

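```bash
cat >> h.py <<'E'
def knobpx(c,im,a):
    u,v=np.round(proj(c,B(*knob(a)))[0]).astype(int); box=(u-14,v-14,u+14,v+14); g=up(im,box)
    nn,l,st,ce=cv2.connectedComponentsWithStats((g.max(2)<38).astype(np.uint8)); k=1+st[1:,4].argmax()
    p=touv(ce[k:k+1][:,::-1],box)[0]; A=np.arange(a-.4,a+.4,.01); d=[abs(proj(c,B(*knob(x)))[0][1]-p[1]) for x in A]; return p,A[int(np.argmin(d))]
E
python3 - <<'E'
import sys; sys.argv=["","1.28","1.44"]; exec(open("lever.py").read())
bot.move_pose([.30,-.30,.30],down(0,[.3,-.3,.3]))
for c in("top","scene"): print(c,knobpx(c,avg(c),1.4))
print(bot.read_clock())
E
```

```text
w 0.3186282617630163 F 60.55680871009827
ft [-9.29756337 -2.82152264  9.89193993] [111.82770232 214.34572347 121.1815181 ]
top (array([222.04160987, 141.42779797]), np.float64(1.389999999999996))
scene (array([305.30278217, 210.7078345 ]), np.float64(1.4099999999999957))
22.4583
```

```bash
cat >> h.py <<'E'
def find(xy):
    im=avg("top",3); p=proj("top",[xy[0],xy[1]+.0022,.012])[0]; r=16; u,v=np.round(p).astype(int); box=(u-r,v-r,u+r,v+r); g=up(im,box)
    d=g[...,0]-g[...,2]; n,l,st,ce=cv2.connectedComponentsWithStats((d>22).astype(np.uint8)); k=1+st[1:,4].argmax()
    c=unproj("top",touv(ce[k:k+1][:,::-1],box),.012)[0,:2]-[0,.0022]
    P=unproj("top",touv(np.argwhere(np.isin(l,[i for i in range(1,n) if st[i,4]>60])),box),.012); q=rect(P)
    return c,q[1],q[2]-np.pi/2
def pick_place(xy,slot,yaw=None,push=True):
    c,w,th=find(xy)
    if yaw is not None: th=yaw
    print("tile",c,w,th,"moved",np.hypot(*(c-xy)))
    if np.hypot(*(c-xy))>.012 or not(27<w[0]<36): print("CHECK"); return False
    bot.set_gripper(.85,80)
    P=np.array([*c,.0005]); q=down(th,P)
    bot.move_pose(list(P+[0,0,.10]),q); bot.move_linear(list(P),.12,until_force=10)
    bot.set_gripper(0.,80); wd=bot.read_gripper_width(); print("z",bot.read_position()[2],"w",wd)
    if wd<.5: print("MISSED"); return False
    bot.move_linear(list(P+[0,0,.10]),.15)
    y=97.5-75*slot-6; Q=B(0,y,7.5); q2=down(PSI,Q)
    bot.move_pose(list(Q+[0,0,.09]),q2); bot.move_linear(list(Q),.12)
    print("w",bot.read_gripper_width()); 
    print("down",bot.move_linear(list(B(0,y,4)),.02,until_force=4),inB(bot.read_position()))
    z=inB(bot.read_position())[2]
    print("push",bot.move_linear(list(B(0,y+18,z+.3)),.03,until_force=9),inB(bot.read_position()),bot.read_ft_force())
    bot.set_gripper(.85); p=np.array(bot.read_position()); bot.move_linear(list(p+[0,0,.09]),.15)
    return True
E
python3 - <<'E'
from h import *
pick_place(np.array([.4150,.1508]),0); print(bot.read_clock())
bot.move_pose([.30,-.30,.25],down(0,[.3,-.3,.25]))
t=avg("top");s=avg("scene")
a=cv2.resize(t[125:240,145:395],None,fx=3.2,fy=3.2); b=cv2.resize(s[170:275,100:390],(800,232))
crop(np.vstack([a,b]),0,0,800,600,1,"pics/c3.png"); print(bot.read_clock())
print(inB(np.r_[find(B(0,97.5,17)[:2])[0],0]))
E
```

```text
tile [0.41498227 0.1504441 ] [34.38480758666992, 65.41307067871094] 0.2465986 moved 0.00035633998728891024
z 0.0017500797326756579 w 0.5525103149718437
w 0.5558062422886714
down True [ 0.59164587 91.78922574  6.8046894 ]
push True [ 0.6147952  96.32827569  6.82448161] [ 0.30990144 -2.08679102  4.10053306]
30.1917
32.2167
[ 0.7574673  96.26099486  0.        ]
```

View pics/c3.png

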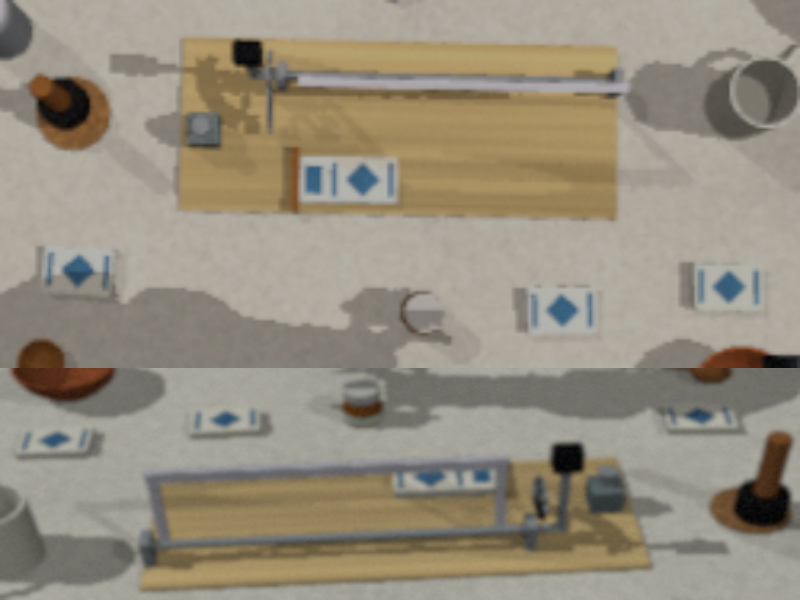

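```bash
python3 - <<'E'
from h import *
L=[((.4296,.3434),1),((.4018,-.1756),2),((.4322,-.3545),3)]
for xy,s in L:
    if not pick_place(np.array(xy),s): break
    print(bot.read_clock())
bot.move_pose([.30,-.30,.25],down(0,[.3,-.3,.25]))
t=avg("top");s=avg("scene")
a=cv2.resize(t[125:240,145:395],None,fx=3.2,fy=3.2); b=cv2.resize(s[170:275,100:390],(800,232))
crop(np.vstack([a,b]),0,0,800,600,1,"pics/c4.png"); print(bot.read_clock())
for k in range(4):
    c=find(B(0,97.5-75*k,17)[:2]); print(inB(np.r_[c[0],0]),c[1:])
E
```

```text
tile [0.4302611  0.34380204] [31.13576889038086, 64.8088607788086] -0.020460248 moved 0.0007737502231391491
z 0.001922752433114478 w 0.5562324424889561
w 0.5532465083494483
down True [ 0.64578157 16.66369041  6.94115286]
push True [ 0.60880493 21.9601797   6.95141744] [-0.00969469 -1.87547885  3.50557858]
41.3333
tile [ 0.40170299 -0.1772257 ] [31.3700008392334, 38.6745719909668] 0.027116418 moved 0.0016285885094630094
z 0.0017016534085243437 w 0.5560099828464415
w 0.554058991177136
down True [  0.51877752 -59.01125217   6.76383418]
push True [  1.03118978 -55.78149804   6.78528591] [ 0.49139654 -0.91041452  3.15209216]
49.3833
tile [ 0.43169658 -0.3548405 ] [33.88488006591797, 63.02846145629883] 0.000674963 moved 0.0006077581179260728
z 0.0019746670124590124 w 0.5550410152352332
w 0.5542351856100598
down True [   0.32352447 -134.26497305    6.98867688]
push True [   0.48156717 -128.73477551    6.99018407] [ 0.47980105 -2.01245776  2.0669154 ]
56.3333
57.9
[ 0.700171   96.32503143  0.        ] ([32.624759674072266, 103.73320007324219], np.float32(-0.0007907152))
[ 1.28640009 21.25104266  0.        ] ([32.22732925415039, 93.52333068847656], np.float32(0.016617775))
[  1.33574397 -53.80926271   0.        ] ([33.17839050292969, 93.47830963134766], np.float32(-0.0029422045))
[   0.90769839 -129.21125528    0.        ] ([32.46512222290039, 79.8419189453125], np.float32(-0.0108863115))
```

View pics/c4.png

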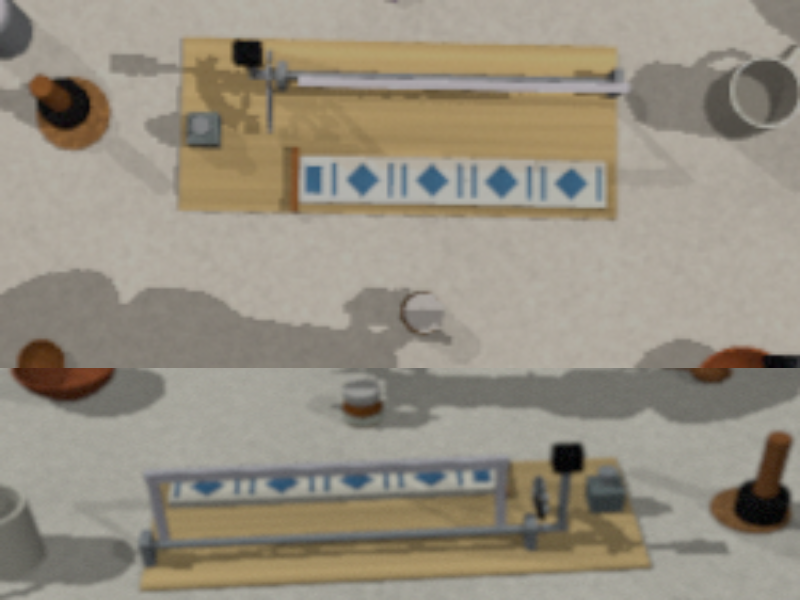

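```bash
python3 - <<'E'
import sys; sys.argv=["","1.40","-0.04"]; exec(open("lever.py").read())
bot.move_pose([.30,-.30,.30],down(0,[.3,-.3,.3]))
t=avg("top");s=avg("scene"); np.save("t5.npy",t);np.save("s5.npy",s)
for c,im in(("top",t),("scene",s)): print(c,knobpx(c,im,.1))
print(bot.read_clock())
a=cv2.resize(t[125:240,145:395],None,fx=3.2,fy=3.2); b=cv2.resize(s[180:265,215:390],(800,232))
crop(np.vstack([a,b]),0,0,800,600,1,"pics/c5.png")
E
```

```text
w 0.3158160160599465 F 60.778852701187134
ft [ 0.86587417 -4.88359128 -2.89106997] [  1.06956716 214.41410777  24.94119751]
top (array([222.98165969, 178.32266388]), np.float64(0.02000000000000024))
scene (array([297.70961743, 207.79764435]), np.float64(0.02000000000000024))
68.875
```

View pics/c5.png

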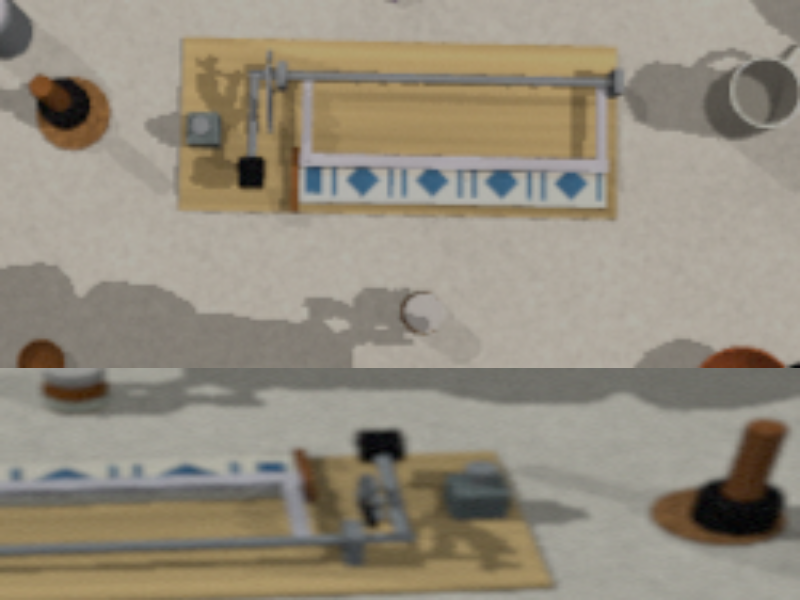

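```bash
python3 - <<'E'
from h import *
np.set_printoptions(precision=4,suppress=True)
t=np.load("t5.npy")
print("handle top: top",unproj("top",(145+40/3.2,125+84/3.2),.129),"scene",unproj("scene",(215+765*175/800,180+(428-368)/2.729),.129))
print("head base: scene",unproj("scene",(215+739*175/800,180+(523-368)/2.729),.004))
# head top centre (z .039) from black blob
for c,im,guess in(("top",t,(.612,.361,.02)),("scene",np.load("s5.npy"),(.612,.361,.02))):
    u,v=np.round(proj(c,guess)[0]).astype(int); box=(u-20,v-20,u+20,v+20); g=up(im,box)
    n,l,st,ce=cv2.connectedComponentsWithStats((g.max(2)<45).astype(np.uint8)); k=1+st[1:,4].argmax(); print(c,"black",touv(ce[k:k+1][:,::-1],box),unproj(c,touv(ce[k:k+1][:,::-1],box),.025),st[k])
    hsv=cv2.cvtColor(np.clip(g,0,255).astype(np.uint8),cv2.COLOR_BGR2HSV); m=((hsv[...,1]>90)&(hsv[...,0]<22)&(g.max(2)>50))|(l==k)
    h=cv2.convexHull(np.argwhere(m).astype(np.int32)).reshape(-1,2); P=unproj(c,touv(h,box),.004)
    print("hull",P[:,:2].min(0),P[:,:2].max(0))
# pin top check
print("pin expected px",proj("top",B(50,268,62)),"seen",(145+202/3.2,125+127/3.2),proj("scene",B(50,268,62)),"seen",(215+482*175/800,180+(468-368)/2.729))
E
```

```text
handle top: top [[0.6072 0.3657 0.129 ]] scene [[0.6139 0.361  0.129 ]]
head base: scene [[0.615  0.3664 0.004 ]]
top black [[165.4846 157.9741]] [[0.6033 0.363  0.025 ]] [  59   83   98   94 5110]
hull [0.5609 0.3216] [0.6405 0.41  ]
scene black [[375.8131 232.2223]] [[0.6181 0.3599 0.025 ]] [   68    57   119   122 10494]
hull [0.5155 0.3173] [0.6411 0.4126]
pin expected px [[207.5283 163.4254]] seen (208.125, 164.6875) [[320.9371 215.7241]] seen (320.4375, 216.64345914254307)
```

```bash
python3 - <<'E'
from h import *
np.set_printoptions(precision=4,suppress=True)
P=np.array([.607,.363,.076]); q=down(np.pi/2,P)
bot.set_gripper(.65,40); bot.move_pose(list(P+[0,0,.10]),q); print(bot.move_linear(list(P),.1,until_force=6),bot.read_position())
bot.set_gripper(0.,110); print("w",bot.read_gripper_width(),bot.read_finger_force())
h=bot.read_position()[2]-.004
bot.move_linear(list(P+[0,0,.11]),.12); print("held w",bot.read_gripper_width(),bot.read_ft_force())
Q=B(50,269,0); bot.move_pose([Q[0],Q[1],h+.085],q); print("w",bot.read_gripper_width())
t=avg("top",3); s=avg("scene",3)
a=cv2.resize(t[125:240,145:395],None,fx=3.2,fy=3.2)[:,:400]; b=cv2.resize(s[150:265,290:415],(400,368))
crop(np.hstack([a,b]),0,0,800,368,1,"pics/c6.png"); print(h,bot.read_clock())
E
```

```text
False [0.6076 0.3633 0.0769]
w 0.25238563268915604 107.23162651062012
held w 0.25919510241547544 [-0.1413 -0.9477 -3.4698]
w 0.25439499633554385
0.07284340627524075 75.2917
```

View pics/c6.png

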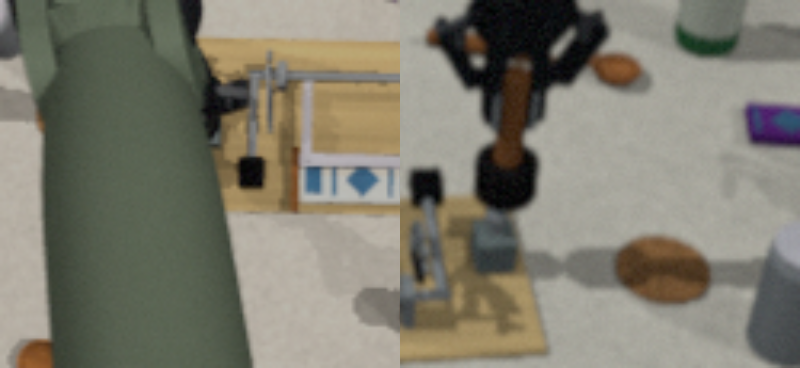

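```bash
python3 - <<'E'
from h import *
np.set_printoptions(precision=4,suppress=True)
m=unproj("scene",(290+264/3.2-.3,150+269/3.2),.004)[0]; print("mat scene",m)
h=.07284; p=np.array(bot.read_position()); f0=np.array(bot.read_ft_force())
r=bot.move_linear([p[0],p[1],h+.047],.02,until_force=32)
e=np.array(bot.read_position()); print(r,"bottom",e[2]-h,np.array(bot.read_ft_force())-f0,"w",bot.read_gripper_width())
bot.wait(.3)
bot.move_linear([p[0],p[1],h+.10],.12); print(bot.read_gripper_width(),bot.read_ft_force())
s=avg("scene",3); b=cv2.resize(s[150:265,290:415],(400,368)); crop(b,0,0,400,368,1,"pics/c7.png"); print(bot.read_clock())
E
```

```text
mat scene [0.604 0.357 0.004]
False bottom 0.04969545631235854 [-4.7649 -2.956  18.5339] w 0.2530029938771344
0.2562338698132163 [ 0.5419  1.1644 -3.3026]
78.3833
```

View pics/c7.png

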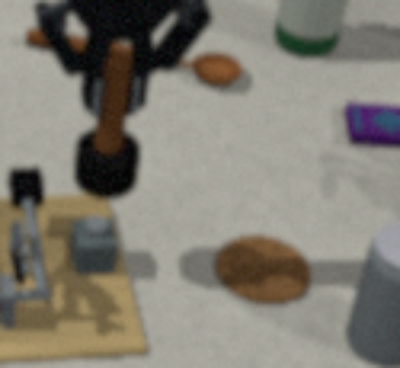

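```bash
python3 - <<'E'
from h import *
np.set_printoptions(precision=4,suppress=True)
h=.07284; p=np.array(bot.read_position()); f0=np.array(bot.read_ft_force())
r=bot.move_linear([p[0],p[1],h+.042],.02,until_force=40)
print(r,"bottom",bot.read_position()[2]-h,np.array(bot.read_ft_force())-f0,"w",bot.read_gripper_width())
bot.wait(.2); print(bot.read_position()[2]-h,np.array(bot.read_ft_force())-f0)
bot.move_linear([p[0],p[1],h+.11],.12)
M=[.606,.3615]; q=list(bot.read_tool_rot())
bot.move_pose([*M,h+.06],q); bot.move_linear([*M,h+.012],.1); print("w",bot.read_gripper_width())
print(bot.move_linear([*M,h-.004],.015,until_force=5),bot.read_position()[2]-h)
bot.set_gripper(.65); bot.wait(.2); P=np.array(bot.read_position()); bot.move_linear(list(P+[0,0,.13]),.1)
bot.move_pose([.30,-.30,.30],down(0,[.3,-.3,.3]))
t=avg("top");s=avg("scene")
for c,im in(("top",t),("scene",s)): print(c,knobpx(c,im,.1))
for k in range(4):
    c=find(B(0,97.5-75*k,17)[:2]); print(inB(np.r_[c[0],0]),c[1:])
a=cv2.resize(t[125:240,145:395],None,fx=3.2,fy=3.2); b=cv2.resize(s[180:265,215:390],(800,232))
crop(np.vstack([a,b]),0,0,800,600,1,"pics/c8.png"); print(bot.read_clock())
E
```

```text
True bottom 0.04971289912426326 [-3.7881 -0.9801 10.3998] w 0.2568160726057169
0.04970367970682177 [-4.5162 -0.7411  9.5745]
w 0.2568862172903535
True 0.003969846037337743
top (array([222.9862, 178.2937]), np.float64(0.02000000000000024))
scene (array([297.6947, 207.7982]), np.float64(0.02000000000000024))
[ 0.0982 96.4124  0.    ] ([28.89211654663086, 103.79084014892578], np.float32(-0.0038882494))
[ 0.7108 21.1258  0.    ] ([28.123565673828125, 93.41084289550781], np.float32(0.01954329))
[  0.497  -53.7552   0.    ] ([28.521575927734375, 93.28140258789062], np.float32(-0.0014225245))
[   0.3404 -129.1323    0.    ] ([28.15012550354004, 79.23311614990234], np.float32(0.0197047))
89.4333
```

View pics/c8.png

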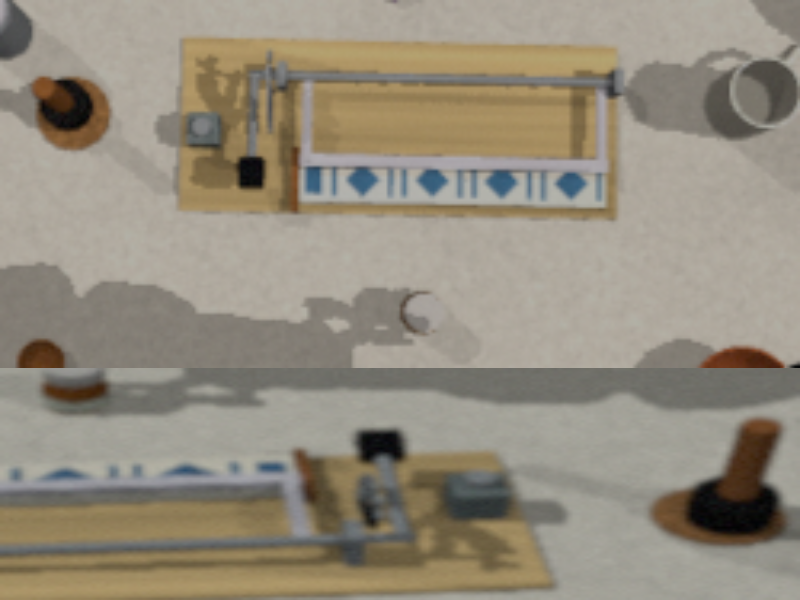

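The second press met a hard stop at the same height (49.7 mm), so the pin is fully down. The final picture shows the tamper upright on the mat (crop px about 733,505), the row closed and the lever at lock.

```bash
python3 -c "
from cell import bot
print(bot.close_job())"
```

```text
the job is handed in; nothing more can be done
None
```

I handed the job in at about 89 s: four tiles closed up in the row, the lever in its lock notch, the pin knocked fully down with the tamper, and the tamper upright on its mat. The jar and mug were never touched. My last camera and force checks agreed with this, but the hand-in returned no verdict.

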